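# Answer a call on the desk video intercom

## Task

Answer the call on the desk video intercom: raise its half-folded, stiff screen until it stands at about 100 degrees to the deck (a little past upright, leaning away from the robot) and leave it standing there by itself, then press the orange talk bar half-way down with the fingers and finish while still holding it there, with nothing touching the screen. Half-way is talk: the bar must never be pushed to the bottom, which is the alarm. Leave the other things on the desk where they are.

Things in the scene. Friction and masses are not known exactly. Their poses are not given: they have to be found in the camera images.
- console: Grey desk video intercom base, 170 (x) x 200 (y) x 40 mm high, fixed to the desk. Origin: centre of its underside, on the desk. Its x axis points from its front (bar side, towards the robot) to its back (hinge side), z up. Flat deck 40 mm above the desk, carrying a flush keypad and speaker slots; at the back two posts 62 mm high carry the hinge.
- hinge_line (a point): Middle of the screen's hinge axis, 62 mm behind the console's origin and 64 mm above the desk; the axis runs along the console's y.
- screen_hinge (a joint): Screen angle in rad: 0 lying flat over the deck, 1.571 upright, 1.745 = 100 degrees, stop at 2.3. Starts between 0.95 and 1.25, its free edge on the robot's side, leaning over the deck behind the talk bar. The hinge is stiff (friction 0.35 N m; the screen weighs about 0.2 kg): it stays where it is left.
- screen: Black flat screen panel, 12 mm thick, 200 mm wide (y), 135 mm from hinge axis to free edge. Origin at the middle of the hinge axis, half-way through the thickness; its -x axis points along the panel to the free edge, its -z side is the picture side (faces the deck when shut, the robot when raised).
- screen_edge (a point): Middle of the screen's free edge, half-way through its thickness, 135 mm from the hinge axis.
- bar_travel (a joint): How far the talk bar is pressed, in m: 0 released, 0.006 half-way, 0.012 at the bottom (alarm). A spring lifts it: about 1.5 N to start, 3.6 N at half-way, 5.7 N at the bottom.
- talk_bar: Orange talk bar, 28 (x) x 76 (y) mm, its flat top 18 mm above the console's deck when released; it moves straight down. Its origin is on its centre line, 22 mm below its top.
- bar_top (a point): Centre of the talk bar's top face, 50 mm in front of the console's origin; 58 mm above the desk when released, 52 mm at half-way, 46 mm at the bottom. It moves with the bar.
- carafe: Bystander: glass carafe, 90 mm across, 215 mm high. Origin: centre of its underside.
- tumbler: Bystander: greenish tumbler, 72 mm across, 85 mm high. Origin: centre of its underside.
- vase: Bystander: small white vase with two dried flower heads, 64 mm across, about 195 mm high with the flowers. Origin: centre of its underside.
- mouse: Bystander: white computer mouse, 110 x 58 x 28 mm. Origin: centre of its underside.
- keyboard: Bystander: slim keyboard, 115 x 280 x 13 mm. Origin: centre of its underside.
- notebooks: Bystander: two notebooks, one on the other, 150 x 210 x 26 mm. Origin: centre of the underside.
- pen: Bystander: pen, 130 mm long, 10 mm thick. Origin: on its underside at mid-length.

How it is judged:
By the outcome, as a careful person would: the job done as asked, in the order asked, and still so for the second after the job is handed in, while the arm keeps its last pose, push and grip.
It also fails if it takes over 42 s, if anything falls off the work surface, if the arm or the gripper's body presses on something with over 40 N, if the wrist force passes 120 N, or if a joint passes its speed limit or range.

## Robot

A 6-joint arm with a two-finger parallel gripper is mounted at the origin on the work surface. World frame = base frame: x ahead of the robot, y to its left, z up, the work surface at z = 0. Lengths are in m, angles in rad, forces in N, time in s.
With the tool pointing down it reaches from about 0.35 to 0.85 m from the base axis. Payload 8.1 kg.
Tool frame: the origin (TCP) lies at the very end of the fingers, on their centre line; the grasp point (between the pads) lies 19 mm behind it; z points along the fingers, y is the line along which they close (so a half turn about z gives the same grasp; the last joint's range is limited). The gripper opens to 85 mm and grips with 20 to 120 N. Pads are 22 mm wide; open, the fingers measure 114 mm over their backs; the gripper's body (76 mm by 85 mm) begins 54 mm behind the grasp point. The pads swing forward as they close: fully open they stand 13 mm farther back than shut.
Start: joints at [1.172, 0.13, 1.488, -0, 1.523, -0.085], TCP at [0.185, 0.571, 0.231] pointing down, gripper open.
Joint ranges: [-2.96, 2.96], [-0.89, 2.26], [0.02, 2.5], [-1.34, 4.48], [0, 2.73], [-2.66, 2.66]. Speed limits (rad/s): [2.39, 2.39, 2.79, 3.14, 3.14, 3.14].

## Interface

Orientations are given as a unit quaternion [w, x, y, z].
In Python, from cell import env, eyes gives the robot as it stands.
- The arm moves only by the tool jog_arm, never from a script. Its argument "targets" is a list of rows, each an object of numbers: "rx", "ry", "rz": the turn, a rotation vector about the tool's x, y, z in degrees; "x", "y", "z": the shift along the tool's x, y, z in units of 50 mm (1.0 is 50 mm); "fingers": the opening, from -1 (shut) to 1 (fully open), so that 0 is half open. A call has 1 to 8 rows; each row is the pose to reach, as a shift and turn from the pose commanded when the call began, along the tool's axes at that moment; what a row does not reach only later rows make up. A row lasts 1/8 s, in which the tool goes at most 62.5 mm and 10.7 degrees, less where a joint would pass 70% of its speed; a pose out of reach is approached as far as the arm can. A call with a gripper value outside its range is refused whole. The fingers move at their own pace and stop on an object; "squeeze" is the grip in N (left out, the last holds). Time passes only in rows, so rows that repeat a pose let the fingers close. It gives the time, the measured TCP pose, the force, the opening and the grip force at its end, in the units of the state.
- env.observe(): the state, without advancing time (a new reading comes with each control period).
- eyes.read_camera(name): name is "scene" or "top" or "wrist"; returns (picture, depth): 400x640x3 uint8, red, green, blue; 400x640 float32, m along the optical axis (not along the pixel's ray), 0 where there is no reading.
- eyes.camera_model(name): a dict with "fx", "fy", "cx", "cy" (pixels), "R" (3x3) and "t" (3): a world point X has camera coordinates R X + t. Camera axes: x right, y down, z forward; pixel columns grow to the right and rows downward; lengths in m; the calibration is good to about 2 mm. The wrist camera is an equidistant fisheye: a pixel r from the principal point sees the ray r / f radians off the axis. A picture is of the moment at which its call begins: read the wrist's pose just before it. camera_model takes no time and is no camera call; for the wrist camera it gives the pose at the moment of the call.
- env.job_done(): hands the job in; it is judged then, once.
Trained networks look in the newest picture that a camera, given by its name, has taken for a name from the list of things; names that differ only in an ending like _2 or _b are one class to them, and where a whole thing is asked for, a point or a joint stands for the part that bears it (a point fixed in the world has none). Each returns a list of dicts, best first, with "confidence" (0 to 1); they miss things now and then, are a little off and sometimes report something else, mostly with a low value. They report only what shows in the picture. A call takes as long as a camera call.
- eyes.recognise(target, camera): "location" ([x, y, z] in m, in the coordinates of the camera as it stood for that picture, good to about 4 mm: the middle of the surface that is visible of it).
The state is a dict: "time": time; "q": joint angles; "qd": joint speeds; "tau": joint torques, N m; "ee_pos": TCP position; "tool_rot": TCP orientation; "wrist_force": force on the tool from outside, world axes, zero at the start; "moment": the same for the moment, N m; "width": finger opening in m; "grasp_force": force on a finger pad.
Only numpy, scipy, OpenCV 4.12 (cv2) and the standard library are available. Lean on these libraries where they do the work, as an engineer would, in place of code of your own. Each camera call takes 0.05 s, during which the arm holds its last target. There are 200 camera calls.

## Working session

There is one attempt and no reset: what is moved stays moved. The work goes in short steps, Python scripts to look and compute and a tool call to move; the robot and the scene stay as the last step left them, time stands still between calls to the robot, and variables do not carry over. Pictures are saved under pics/ and viewed, at most 10 in all, crops included, and the job is handed in when it is done.

Besides the shell and the picture viewer there is one more tool, called by a JSON object that holds its "name" and its "arguments", one argument or row to a line. jog_arm: Moves the arm, as the interface text tells. Its arguments: {"type":"object","properties":{"targets":{"type":"array","items":{"type":"object","properties":{"rx":{"type":"number"},"ry":{"type":"number"},"rz":{"type":"number"},"x":{"type":"number"},"y":{"type":"number"},"z":{"type":"number"},"fingers":{"type":"number"}}}},"squeeze":{"type":"number"}},"required":["targets"]}

```bash
mkdir -p pics; cat > h.py <<'E'
import numpy as np, cv2
from cell import env, eyes
def save(im,n): cv2.imwrite('pics/'+n,im[:,:,::-1])
def world(cam,p):
    m=eyes.camera_model(cam); R=np.array(m['R']);t=np.array(m['t']); return R.T@(np.array(p)-t)
def cloud(cam,d):
    m=eyes.camera_model(cam);v,u=np.mgrid[:400,:640]
    P=np.stack([(u-m['cx'])/m['fx']*d,(v-m['cy'])/m['fy']*d,d],-1)
    return (P-np.array(m['t']))@np.array(m['R'])
E
python3 - <<'E'
from h import *
o=env.observe();print(o['time'],o['ee_pos'],o['tool_rot'],o['width'])
A=[]
for c in ('scene','top'):
    im,d=eyes.read_camera(c);A.append(im);np.save(c+'.npy',cloud(c,d));np.save(c+'im.npy',im)
    for n in ('talk_bar','screen','console','carafe','tumbler','vase','mouse','keyboard','notebooks','pen'):
        r=eyes.recognise(n,c)
        print(c,n,[(round(x['confidence'],2),world(c,x['location']).round(3).tolist()) for x in r[:2]])
save(cv2.resize(np.vstack(A),(480,600)),'a.png')
E
```

```text
0.0 [0.18497612 0.57018927 0.23023876] [-2.15311228e-04  1.56252192e-01  9.87716746e-01 -9.14047472e-04] 0.08551056886861794
scene talk_bar [(0.59, [0.69, -0.402, 0.058])]
scene screen [(0.59, [0.593, -0.05, 0.13])]
scene console [(0.74, [0.598, -0.047, 0.107]), (0.4, [0.594, -0.05, 0.133])]
scene carafe [(0.94, [0.696, 0.415, 0.113])]
scene tumbler [(0.68, [0.575, -0.395, 0.06]), (0.18, [0.6, -0.045, 0.107])]
scene vase [(0.93, [0.688, -0.4, 0.058])]
scene mouse [(0.81, [0.328, -0.297, 0.023])]
scene keyboard [(0.93, [0.503, -0.605, 0.01])]
scene notebooks [(0.86, [0.453, 0.496, 0.03])]
scene pen [(0.47, [0.774, -0.106, 0.009])]
top talk_bar [(0.52, [0.503, -0.081, 0.061])]
top screen [(0.94, [0.584, -0.057, 0.158])]
top console []
top carafe [(0.89, [0.657, 0.404, 0.128])]
top tumbler [(0.71, [0.566, -0.412, 0.044])]
top vase [(0.98, [0.672, -0.403, 0.065]), (0.58, [0.505, -0.081, 0.059])]
top mouse [(0.74, [0.307, -0.303, 0.027])]
top keyboard [(0.58, [0.478, -0.609, 0.012])]
top notebooks [(0.8, [0.433, 0.471, 0.022])]
top pen [(0.71, [0.672, -0.404, 0.067]), (0.53, [0.78, -0.112, 0.006])]
```

View pics/a.png

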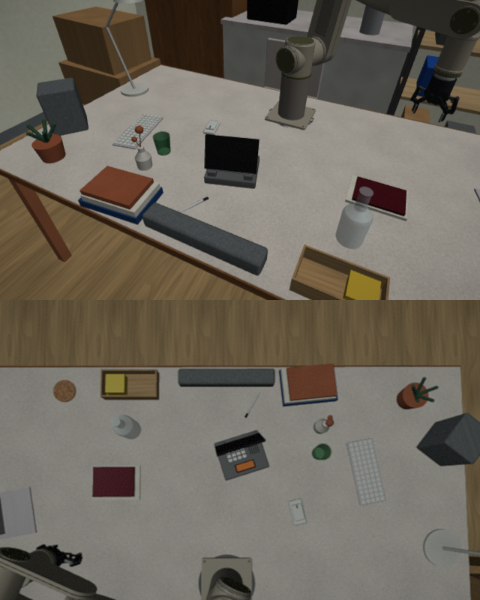

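The scene view (from behind) shows the raised screen at about (232,160). In the top view the console is at about (242,455) with the orange bar at (245,466), yawed a little. Next I'll measure the bar and the screen plane.

```bash
python3 - <<'E'
from h import *
im=np.load('topim.npy').astype(int);P=np.load('top.npy')
near=(abs(P[...,0]-.57)<.2)&(abs(P[...,1]+.06)<.2)
m=near&(im[...,0]>140)&(im[...,2]<80)&(im[...,0]>im[...,1]*1.4)
p=P[m];print(m.sum(),np.median(p,0))
r=cv2.minAreaRect((p[:,:2]*1000).astype(np.float32));print('bar',r)
for c in('top','scene'):
    P=np.load(c+'.npy');near=(abs(P[...,0]-.57)<.16)&(abs(P[...,1]+.06)<.16)
    s=P[near&(P[...,2]>.085)&(P[...,2]<.25)]
    q=s.mean(0);u,S,V=np.linalg.svd(s-q,full_matrices=False);n=V[2]
    print(c,len(s),q,n,S/np.sqrt(len(s)),'zmax',np.percentile(s[:,2],[1,99]),'horiz dir',np.degrees(np.arctan2(n[1],n[0])),'tilt',np.degrees(np.arccos(abs(n[2]))))
    t=s[s[:,2]>s[:,2].max()-.01];print(' edge',t.mean(0),t.min(0),t.max(0))
E
```

```text
1 [ 0.50186722 -0.10672997  0.05905612]
bar ((501.8672180175781, -106.72997283935547), (0.0, 0.0), 0.0)
top 854 [ 0.58318524 -0.05653198  0.15684626] [0.88427943 0.27639541 0.37637145] [0.05745898 0.03738105 0.00273261] zmax [0.08781641 0.19717208] horiz dir 17.357453415477803 tilt 67.89089792797125
 edge [ 0.56909737 -0.06264497  0.19408878] [ 0.5366866  -0.15552387  0.19179971] [0.60036936 0.03264955 0.20179613]
scene 2855 [ 0.58969828 -0.05271279  0.14104822] [0.89791954 0.28158775 0.33830289] [0.05763369 0.03381617 0.00215172] zmax [0.08607412 0.19267498] horiz dir 17.411435362802177 tilt 70.2264894177986
 edge [ 0.57211903 -0.05746859  0.18958226] [ 0.5378578  -0.15479394  0.18517418] [0.60497427 0.03680913 0.19514105]
```

{"name": "jog_arm", "arguments": {
  "targets": [
    {"x": -1.2, "y": -1.2, "rz": -9, "fingers": -1},
    {"x": -2.0, "y": -2.0, "rz": -18, "fingers": -1},
    {"x": -2.8, "y": -2.8, "rz": -27, "fingers": -1},
    {"x": -3.6, "y": -3.6, "rz": -35.4, "fingers": -1},
    {"x": -4.4, "y": -4.4, "rz": -35.4, "fingers": -1},
    {"x": -5.2, "y": -5.2, "rz": -35.4, "fingers": -1},
    {"x": -6.0, "y": -6.0, "rz": -35.4, "fingers": -1},
    {"x": -6.8, "y": -6.8, "rz": -35.4, "fingers": -1}
  ],
  "squeeze": 30
}}

```text
schema error: expected keys rx, ry, rz, x, y, z, fingers
```

{"name": "jog_arm", "arguments": {
  "targets": [
    {"x": -1.0, "y": -1.0, "z": 0, "rx": 0, "ry": 0, "rz": -9, "fingers": -1},
    {"x": -1.8, "y": -1.8, "z": 0, "rx": 0, "ry": 0, "rz": -18, "fingers": -1},
    {"x": -2.6, "y": -2.6, "z": 0, "rx": 0, "ry": 0, "rz": -27, "fingers": -1},
    {"x": -3.4, "y": -3.4, "z": 0, "rx": 0, "ry": 0, "rz": -35.4, "fingers": -1},
    {"x": -4.2, "y": -4.2, "z": 0, "rx": 0, "ry": 0, "rz": -35.4, "fingers": -1},
    {"x": -5.0, "y": -5.0, "z": 0, "rx": 0, "ry": 0, "rz": -35.4, "fingers": -1},
    {"x": -5.8, "y": -5.8, "z": 0, "rx": 0, "ry": 0, "rz": -35.4, "fingers": -1},
    {"x": -6.6, "y": -6.6, "z": 0, "rx": 0, "ry": 0, "rz": -35.4, "fingers": -1}
  ],
  "squeeze": 30
}}

```text
time: 2.1
ee_pos: [0.3979, 0.1533, 0.2317]
tool_rot: [0.001, -0.152, 0.988, 0.0]
wrist_force: [1.1, 1.0, -0.2]
width: -0.0001
grasp_force: 0.0
```

{"name": "jog_arm", "arguments": {
  "targets": [
    {"x": -0.1, "y": -1.0, "z": 0, "rx": 0, "ry": 0, "rz": 0, "fingers": -1},
    {"x": -0.2, "y": -2.0, "z": 0, "rx": 0, "ry": 0, "rz": 0, "fingers": -1},
    {"x": -0.3, "y": -3.0, "z": 0, "rx": 0, "ry": 0, "rz": 0, "fingers": -1},
    {"x": -0.5, "y": -4.0, "z": 0, "rx": 0, "ry": 0, "rz": 0, "fingers": -1},
    {"x": -0.6, "y": -4.7, "z": 0, "rx": 0, "ry": 0, "rz": 0, "fingers": -1},
    {"x": -0.6, "y": -4.9, "z": 0, "rx": 0, "ry": 0, "rz": 0, "fingers": -1},
    {"x": -0.6, "y": -4.9, "z": 0, "rx": 0, "ry": 0, "rz": 0, "fingers": -1}
  ]
}}

```text
time: 2.98
ee_pos: [0.499, -0.0698, 0.2311]
tool_rot: [-0.0, -0.151, 0.989, 0.0]
wrist_force: [-0.2, 0.2, -1.0]
width: -0.0001
grasp_force: 0.0
```

```bash
python3 - <<'E'
from h import *
o=env.observe();print(o['time'],o['ee_pos'],o['tool_rot'],o['wrist_force'])
m=eyes.camera_model('wrist')
im,d=eyes.read_camera('wrist');save(im,'w1.png');
r=eyes.recognise('talk_bar','wrist');R=np.array(m['R']);t=np.array(m['t'])
print([(x['confidence'],R.T@(np.array(x['location'])-t)) for x in r])
# orange region, fisheye
v,u=np.mgrid[:400,:640];a=(u-m['cx'])/m['fx'];b=(v-m['cy'])/m['fy'];th=np.hypot(a,b)+1e-9
k=np.tan(np.minimum(th,1.5))/th;P=(np.stack([a*k*d,b*k*d,d],-1)-t)@R
hsv=cv2.cvtColor(im,cv2.COLOR_RGB2HSV)
M=(hsv[...,0]>3)&(hsv[...,0]<22)&(hsv[...,1]>150)&(hsv[...,2]>60)&(P[...,2]>.045)&(P[...,2]<.07)&(d>0)
p=P[M];print(M.sum(),np.median(p,0));print(cv2.minAreaRect((p[:,:2]*1000).astype(np.float32)))
E
```

```text
2.975 [ 0.4989702  -0.06980971  0.23114551] [-2.31415709e-04 -1.50990743e-01  9.88535117e-01  2.54665721e-04] [-0.20599869  0.2205074  -0.99946403]
[(0.56, array([ 0.50491195, -0.07988184,  0.05821298]))]
2108 [ 0.50250874 -0.08409092  0.05811196]
((658.735595703125, 37.4410400390625), (999.0265502929688, 356.59478759765625), 88.9563217163086)
```

View pics/w1.png

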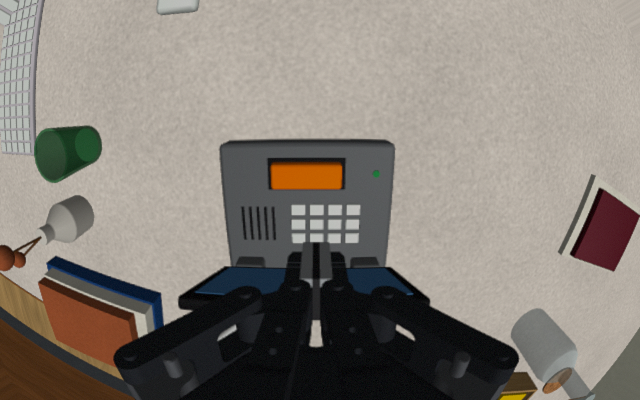

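{"name": "jog_arm", "arguments": {
  "targets": [
    {"x": 0, "y": -0.2, "z": 0.6, "rx": 0, "ry": 0, "rz": 0, "fingers": -1},
    {"x": 0, "y": -0.23, "z": 1.2, "rx": 0, "ry": 0, "rz": 0, "fingers": -1},
    {"x": -0.4, "y": -0.23, "z": 1.2, "rx": 0, "ry": 0, "rz": 0, "fingers": -1},
    {"x": -0.7, "y": -0.23, "z": 1.2, "rx": 0, "ry": 0, "rz": 0, "fingers": -1},
    {"x": -0.9, "y": -0.23, "z": 1.2, "rx": 0, "ry": 0, "rz": 0, "fingers": -1},
    {"x": -1.1, "y": -0.23, "z": 1.2, "rx": 0, "ry": 0, "rz": 0, "fingers": -1},
    {"x": -1.3, "y": -0.23, "z": 1.2, "rx": 0, "ry": 0, "rz": 0, "fingers": -1},
    {"x": -1.3, "y": -0.23, "z": 1.2, "rx": 0, "ry": 0, "rz": 0, "fingers": -1}
  ]
}}

```text
time: 4.08
ee_pos: [0.5654, -0.0612, 0.1714]
tool_rot: [0.0, -0.152, 0.988, -0.0]
wrist_force: [0.4, -1.2, 0.4]
width: -0.0
grasp_force: 0.0
```

```bash
cat >> h.py <<'E'
def tilt(name=None):
    im,d=eyes.read_camera('scene')
    if name: save(im[120:300,200:420].repeat(3,0).repeat(3,1),name)
    P=cloud('scene',d);ax=np.array([.954,.299]);hy=np.array([.505,-.080])+.112*ax
    Q=P[...,:2]-hy;u=Q@ax;v=Q@np.array([-.299,.954]);z=P[...,2]
    m=(d>0)&(u>-.08)&(u<.08)&(abs(v)<.095)&(z>.09)&(z<.205)
    m&=(abs(v)>.05)
    u,z=u[m],z[m]
    for _ in range(4):
        c=np.polyfit(z,u,1);r=u-np.polyval(c,z);k=abs(r)<.006;u,z=u[k],z[k]
    o=env.observe()
    print('t',o['time'],'pos',o['ee_pos'].round(4),'F',o['wrist_force'].round(1),'angle',90+np.degrees(np.arctan(c[0])),'n',len(z),'u at hinge z (back face)',np.polyval(c,.064),'zmax',z.max())
E
python3 -c "
from h import *
tilt('s1.png')"
```

```text
t 4.125 pos [ 0.565  -0.0612  0.1712] F [ 0.5  0.3 -0.5] angle 77.29338420952331 n 1198 u at hinge z (back face) 0.004056738656961392 zmax 0.19762621205377648
```

View pics/s1.png

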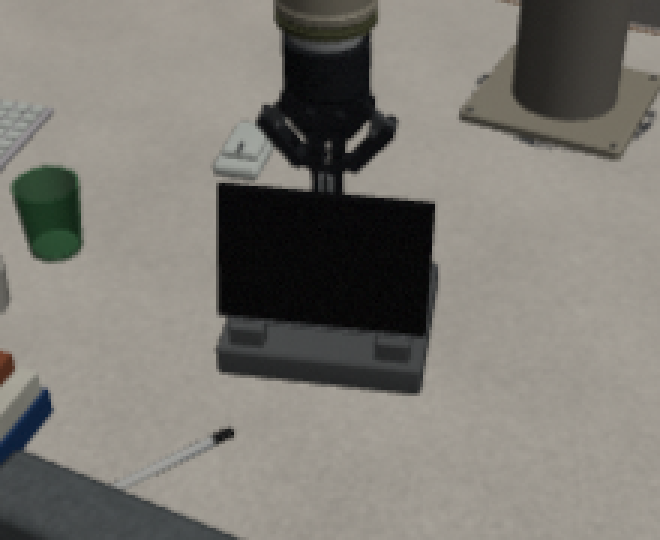

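The crop shows the fingers behind the screen, touching its top edge near (328,190). The angle of about 77° agrees with the geometry, so I'll push on.

{"name": "jog_arm", "arguments": {
  "targets": [
    {"x": -0.2, "y": 0, "z": 0, "rx": 0, "ry": 0, "rz": 0, "fingers": -1},
    {"x": -0.4, "y": 0, "z": 0, "rx": 0, "ry": 0, "rz": 0, "fingers": -1},
    {"x": -0.6, "y": 0, "z": 0, "rx": 0, "ry": 0, "rz": 0, "fingers": -1},
    {"x": -0.8, "y": 0, "z": 0, "rx": 0, "ry": 0, "rz": 0, "fingers": -1},
    {"x": -0.8, "y": 0, "z": 0, "rx": 0, "ry": 0, "rz": 0, "fingers": -1}
  ]
}}

```text
time: 4.75
ee_pos: [0.6037, -0.0489, 0.171]
tool_rot: [0.0, -0.152, 0.988, 0.0]
wrist_force: [-0.8, -0.4, 0.6]
width: -0.0001
grasp_force: 0.0
```

```bash
python3 -c "
from h import *
tilt();tilt()"
```

```text
t 4.8 pos [ 0.6033 -0.049   0.171 ] F [ 0.6 -0.1  0.8] angle 95.2469682413169 n 1006 u at hinge z (back face) 0.004417803311177515 zmax 0.2007398717347797
t 4.85 pos [ 0.603  -0.0491  0.171 ] F [-0.3 -1.   0.3] angle 95.16854159908135 n 1004 u at hinge z (back face) 0.004541730279028539 zmax 0.2006903638547779
```

{"name": "jog_arm", "arguments": {
  "targets": [
    {"x": -0.1, "y": 0, "z": 0, "rx": 0, "ry": 0, "rz": 0, "fingers": -1},
    {"x": -0.19, "y": 0, "z": 0, "rx": 0, "ry": 0, "rz": 0, "fingers": -1},
    {"x": -0.19, "y": 0, "z": 0, "rx": 0, "ry": 0, "rz": 0, "fingers": -1}
  ]
}}

```text
time: 5.22
ee_pos: [0.6118, -0.0464, 0.1709]
tool_rot: [-0.0, -0.151, 0.988, 0.0]
wrist_force: [-3.1, -0.1, -1.2]
width: -0.0002
grasp_force: 0.9
```

```bash
python3 -c "
from h import *
tilt();tilt()"
```

```text
t 5.275 pos [ 0.6119 -0.0464  0.1711] F [-2.1 -0.5 -0.8] angle 99.28253254995077 n 938 u at hinge z (back face) 0.004551482471041128 zmax 0.1993579069614112
t 5.325 pos [ 0.6119 -0.0464  0.1712] F [-2.6 -0.1  0. ] angle 99.03247299776376 n 940 u at hinge z (back face) 0.00486165302730391 zmax 0.19965377357749897
```

{"name": "jog_arm", "arguments": {
  "targets": [
    {"x": -0.02, "y": 0, "z": 0, "rx": 0, "ry": 0, "rz": 0, "fingers": -1},
    {"x": -0.03, "y": 0, "z": 0, "rx": 0, "ry": 0, "rz": 0, "fingers": -1},
    {"x": 0.3, "y": 0, "z": 0, "rx": 0, "ry": 0, "rz": 0, "fingers": -1},
    {"x": 1.2, "y": 0, "z": 0, "rx": 0, "ry": 0, "rz": 0, "fingers": -1},
    {"x": 2.0, "y": 0, "z": 0.4, "rx": 0, "ry": 0, "rz": 0, "fingers": -1},
    {"x": 2.25, "y": 0, "z": 1.0, "rx": 0, "ry": 0, "rz": 0, "fingers": -1},
    {"x": 2.25, "y": 0, "z": 1.7, "rx": 0, "ry": 0, "rz": 0, "fingers": -1},
    {"x": 2.25, "y": 0, "z": 1.7, "rx": 0, "ry": 0, "rz": 0, "fingers": -1}
  ]
}}

```text
time: 6.32
ee_pos: [0.5028, -0.0797, 0.0842]
tool_rot: [-0.002, -0.151, 0.988, 0.001]
wrist_force: [-0.6, 0.3, -0.5]
width: -0.0003
grasp_force: 0.0
```

```bash
python3 -c "
from h import *
tilt();tilt()
im,d=eyes.read_camera('wrist');save(im,'w2.png')
m=eyes.camera_model('wrist');R=np.array(m['R']);t=np.array(m['t'])
r=eyes.recognise('talk_bar','wrist')
print([(x['confidence'],R.T@(np.array(x['location'])-t)) for x in r])
o=[env.observe() for _ in range(1)][0];print(o['ee_pos'],o['wrist_force'])"
```

```text
t 6.375 pos [ 0.5043 -0.08    0.0862] F [ 0.8 -0.4  1.1] angle 99.79636278259827 n 920 u at hinge z (back face) 0.004699777065767326 zmax 0.20008784029309784
t 6.425 pos [ 0.5054 -0.0802  0.0875] F [-0.1  0.2  0.9] angle 99.79618700127436 n 914 u at hinge z (back face) 0.004696453654237082 zmax 0.2001032542227139
[(0.81, array([ 0.50165789, -0.08318035,  0.05701938]))]
[ 0.50628749 -0.08047559  0.08846709] [-0.58171304 -0.09157622 -0.07441236]
```

View pics/w2.png

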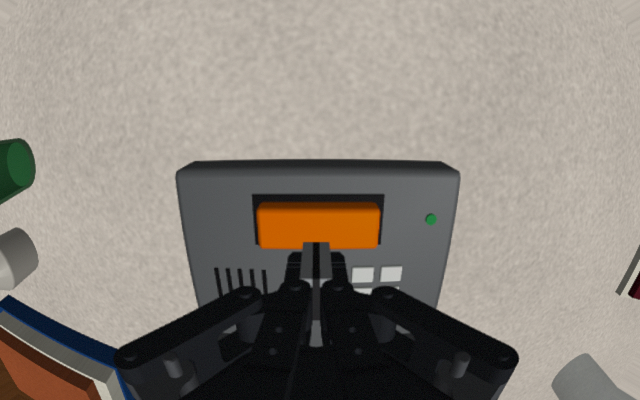

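The wrist view shows the fingertips at about (316,243), centred on the bar (258–379, 203–248). The screen stands at 99.8°, free of the fingers. The next descent will be slow, stopping just above the bar.

{"name": "jog_arm", "arguments": {
  "targets": [
    {"x": 0, "y": 0, "z": 0.1, "rx": 0, "ry": 0, "rz": 0, "fingers": -1},
    {"x": 0, "y": 0, "z": 0.2, "rx": 0, "ry": 0, "rz": 0, "fingers": -1},
    {"x": 0, "y": 0, "z": 0.3, "rx": 0, "ry": 0, "rz": 0, "fingers": -1},
    {"x": 0, "y": 0, "z": 0.4, "rx": 0, "ry": 0, "rz": 0, "fingers": -1},
    {"x": 0, "y": 0, "z": 0.45, "rx": 0, "ry": 0, "rz": 0, "fingers": -1},
    {"x": 0, "y": 0, "z": 0.45, "rx": 0, "ry": 0, "rz": 0, "fingers": -1},
    {"x": 0, "y": 0, "z": 0.45, "rx": 0, "ry": 0, "rz": 0, "fingers": -1},
    {"x": 0, "y": 0, "z": 0.45, "rx": 0, "ry": 0, "rz": 0, "fingers": -1}
  ]
}}

```text
time: 7.52
ee_pos: [0.5047, -0.0802, 0.064]
tool_rot: [0.0, -0.151, 0.988, -0.0]
wrist_force: [0.3, -0.1, 0.1]
width: -0.0001
grasp_force: 0.0
```

{"name": "jog_arm", "arguments": {
  "targets": [
    {"x": 0, "y": 0, "z": 0.04, "rx": 0, "ry": 0, "rz": 0, "fingers": -1},
    {"x": 0, "y": 0, "z": 0.08, "rx": 0, "ry": 0, "rz": 0, "fingers": -1},
    {"x": 0, "y": 0, "z": 0.11, "rx": 0, "ry": 0, "rz": 0, "fingers": -1},
    {"x": 0, "y": 0, "z": 0.14, "rx": 0, "ry": 0, "rz": 0, "fingers": -1},
    {"x": 0, "y": 0, "z": 0.17, "rx": 0, "ry": 0, "rz": 0, "fingers": -1},
    {"x": 0, "y": 0, "z": 0.19, "rx": 0, "ry": 0, "rz": 0, "fingers": -1},
    {"x": 0, "y": 0, "z": 0.2, "rx": 0, "ry": 0, "rz": 0, "fingers": -1},
    {"x": 0, "y": 0, "z": 0.2, "rx": 0, "ry": 0, "rz": 0, "fingers": -1}
  ]
}}

```text
time: 8.52
ee_pos: [0.5044, -0.0802, 0.0538]
tool_rot: [-0.0, -0.151, 0.988, 0.0]
wrist_force: [-1.9, -0.3, 3.4]
width: 0.0001
grasp_force: 1.5
```

```bash
python3 -c "
from h import *
F=[]
for _ in range(6):
    eyes.read_camera('wrist');o=env.observe();F.append(np.r_[o['wrist_force'],o['ee_pos']])
print(np.mean(F,0),np.std(F,0))"
```

```text
[-2.46557125  0.34748102  2.94618523  0.5044853  -0.08017366  0.05381725] [7.06660867e-01 4.33665046e-01 4.87301539e-01 1.56381871e-05
 2.08981702e-05 8.56970403e-06]
```

{"name": "jog_arm", "arguments": {
  "targets": [
    {"x": 0, "y": 0, "z": 0.02, "rx": 0, "ry": 0, "rz": 0, "fingers": -1},
    {"x": 0, "y": 0, "z": 0.036, "rx": 0, "ry": 0, "rz": 0, "fingers": -1},
    {"x": 0, "y": 0, "z": 0.036, "rx": 0, "ry": 0, "rz": 0, "fingers": -1}
  ]
}}

```text
time: 9.2
ee_pos: [0.5047, -0.0802, 0.052]
tool_rot: [0.0, -0.151, 0.988, -0.0]
wrist_force: [-2.1, 0.5, 3.8]
width: 0.0001
grasp_force: 1.8
```

```bash
python3 -c "
from h import *
F=[]
for _ in range(6):
    im,_d=eyes.read_camera('wrist');o=env.observe();F.append(np.r_[o['wrist_force'],o['ee_pos']])
print(np.mean(F,0));tilt('s3.png')
save(im,'w3.png');a=cv2.imread('pics/s3.png');b=cv2.imread('pics/w3.png')
cv2.imwrite('pics/f.png',np.vstack([cv2.resize(a,(400,327)),cv2.resize(b,(400,250))]))"
```

```text
[-1.76264202  0.49222133  3.65590828  0.50464705 -0.08022292  0.05207645]
t 9.55 pos [ 0.5046 -0.0802  0.0521] F [-1.   0.5  3.8] angle 99.87559153872634 n 920 u at hinge z (back face) 0.004571024193780384 zmax 0.19894106885397614
```

View pics/f.png

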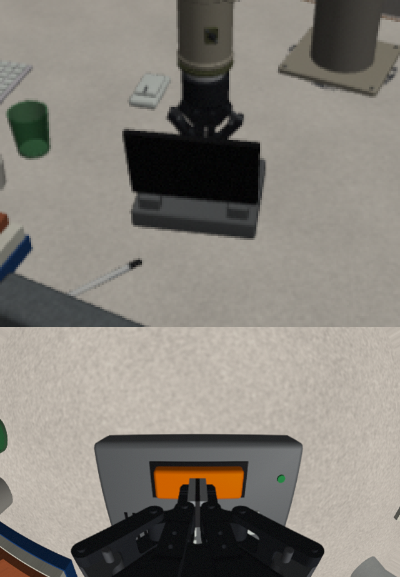

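The fingers sit on the bar near (198,485), 3.66 N at z = 52 mm, which is half-way. The screen stands clear at 99.9°, and the other things are in place.

```bash
python3 -c "
from cell import env
print(env.job_done())"
```

```text
the job is handed in; nothing more can be done
None
```

The call is answered and the job is handed in: the screen stands by itself at about 99.9° with nothing touching it, and the fingers hold the talk bar half-way down (52 mm above the desk, about 3.7 N), never near the bottom.

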